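# Line the mixing pot and test-stroke the pump

### The arm

A 6-joint arm with a two-finger parallel gripper is mounted at the origin on the work surface. World frame = base frame: x ahead of the robot, y to its left, z up, the work surface at z = 0. Lengths are in m, angles in rad, forces in N, time in s.
With the tool pointing down it reaches from about 0.25 to 0.775 m from the base axis. Payload 8.9 kg.
Tool frame: the origin (TCP) lies midway between the tips of the shut fingers; the grasp point (between the pads) lies 19 mm behind it (robot.grip_point_offset is the z of the grasp point in the tool frame, in m); z points along the fingers, y is the line along which they close (so a half turn about z gives the same grasp; the last joint's range is limited). The gripper opens to 85 mm and grips with 20 to 120 N. Pads are 22 mm wide; open, the fingers measure 114 mm over their backs; the gripper's body (76 mm by 85 mm) begins 54 mm behind the grasp point. The pads swing forward as they close: fully open they stand 13 mm farther back than shut.
Start: joints at [1.064, 0.291, -0.153, 1.127, 0, 1.431], TCP at [0.189, 0.49, 0.231] pointing down, gripper open.
Joint ranges: [-2.52, 2.52], [-0.91, 1.74], [-1.3, 1.37], [-1.96, 2.02], [-1.52, 1.47], [-3.14, 3.14]. Speed limits (rad/s): [2.22, 2.22, 2.79, 3.14, 3.14, 3.14].

### API

Orientations are given as a unit quaternion [w, x, y, z].
In Python, from bench import robot gives the robot as it stands. Calls block until the motion is done:
- robot.move_to(position, orientation): joint-space move of the TCP to a pose.
- robot.move_l(position, feed=0.15, rot=None, threshold=None): straight line of the TCP; rot=None keeps the orientation; feed is the mean speed in m/s. With threshold (N) it stops when the force on the tool has changed by that much, and returns True; else False.
- robot.goto_joints(angles): joint-space move.
- robot.move_gripper(opening, effort=None): finger opening in m; effort is the grip in N (None keeps the last); returns when the fingers have stopped.
- robot.pause(seconds).
- robot.inverse_kinematics(position, orientation): joint angles nearest the present ones, or None.
- robot.get_image(name): name is "side" or "top"; returns (picture, depth): 420x560x3 uint8, red, green, blue; 420x560 float32, m along the optical axis (not along the pixel's ray), 0 where there is no reading.
- robot.camera_params(name): a dict with "fovy" (degrees; the focal length in pixels is half the picture's height over the tangent of half this angle, whatever the lens; pixels are square), "cx", "cy" (the principal point, pixels), "k1" (the pictures are not rectified: a ray, as slopes to the right and down, at radius r is drawn at 1 + k1 r^2 times it, then the intrinsics apply), "camera_from_world" (4x4, takes a point from world to camera coordinates). Camera axes: x right, y up, looking along -z (the intrinsics and any distortion apply to the point x, -y, -z); pixel columns grow to the right and rows downward; lengths in m; the calibration is good to about 2 mm. A picture is of the moment at which its call begins. camera_params takes no time and is no camera call.
A pose or a line that the arm cannot do raises robot.MotionError and nothing moves.
- robot.finish_job(): hands the job in; it is judged then, once.
Readings, each from a call of its own:
- robot.read_time_s(): time.
- robot.read_joint_pos(): joint angles.
- robot.read_qvel(): joint speeds.
- robot.read_tau(): joint torques, N m.
- robot.read_ee_pos(): TCP position.
- robot.read_eef_rot(): TCP orientation.
- robot.read_force(): force on the tool from outside, world axes, zero at the start.
- robot.read_moment(): the same for the moment, N m.
- robot.read_grip_width(): finger opening in m.
- robot.read_gripper_force(): force on a finger pad.
Only numpy, scipy, OpenCV 4.12 (cv2) and the standard library are available. Lean on these libraries where they do the work, as an engineer would, in place of code of your own. Each camera call takes 0.05 s, during which the arm holds its last target. There are 200 camera calls.

### The job

Set the yellow liner cup upright inside the wide-footed steel mixing pot, lowering it in rather than dropping it, and let go. Then slide the pot along the bench, without lifting or tipping it, until the mouth of the liner is centred under the tip of the pump's spout. Only then press the red pump head all the way down to its stop, hold it there for a moment, and let it rise fully again; leave everything else on the bench where it is.

Things in the scene. Friction and masses are not known exactly. Their poses are not given: they have to be found in the camera images.
- pump: Blue pump bottle with a white paper band, 84 mm diameter, 168 mm tall, with a white neck collar 44 mm wide above it (to 194 mm); screwed to the bench by a steel plate 6 mm thick that reaches 30 mm in front of the bottle axis and 120 mm behind it. Origin on the bench, on the bottle's axis; z up; the spout points along its -x. It does not move.
- pump_head (a joint): Travel of the red pump head in m: 0 fully up, 0.030 fully down on its stop. Moves straight down along the bottle's axis; a spring pushes back with about 4 N at the start and 11.5 N at the stop and lifts it again when released.
- pump_top (a point): Centre of the flat top face of the red pump head, a disc 50 mm in diameter on the bottle's axis, 252 mm above the bench when up, 222 mm when down; moves with the head. A round spout 12 mm thick leaves the head 18 mm below this face and runs 115 mm out from the axis, the last 40 mm of it straight down.
- spout_tip (a point): Lower end of the spout, 115 mm from the bottle's axis (along the pump's -x), 166 mm above the bench when the head is up and 136 mm when it is down. Moves with the head.
- pot: Loose open steel mixing pot, 70 mm tall, round: 84 mm outside and 76 mm inside diameter at the rim, tapering to 60 mm inside diameter at its floor, on a flat round foot 116 mm in diameter and 18 mm high, for pushing. About 350 g. Origin at the centre of the underside, z up through the mouth; the inner floor is 6 mm above it.
- liner: Loose yellow plastic liner cup, 105 mm tall, 62 mm outside diameter at the rim, 50 mm at the base, 2 mm wall, about 40 g; stands upright, open upward, on the bench at the start. Origin at the centre of its underside, z up through the mouth. Standing in the pot it sticks out 41 mm above the pot's rim and has about 5 mm of play at the floor.
- liner_rim (a point): Centre of the liner's mouth, 105 mm above its origin.
- paint_can: Bystander: open metal paint can with a paper band and grey inside, 101 mm diameter, 120 mm tall. Origin at the centre of its underside.
- can_lid: Bystander: grey can lid lying flat, 94 mm diameter, 7 mm thick. Origin at the centre of its underside.
- brush: Bystander: paint brush with a dark wooden handle, 200 mm long, lying along its x. Origin about mid-length, underside.
- spatula: Bystander: spatula with a wooden handle, 200 mm long, lying along its x. Origin about mid-length, underside.
- tape: Bystander: roll of green tape lying flat, 100 mm diameter, 36 mm high. Origin at the centre of its underside.
- jar: Bystander: amber jar with a black cap, 72 mm diameter, 90 mm tall. Origin at the centre of its underside.
Mind the look-alikes: they are no part of the job. What is shaped like the pot but green or turquoise is not meant.

How it is judged:
On the way, in this order (a step that is already met when the one before it is completed fails the run):
1. the liner stands upright inside the pot, on its floor, and is let go (horizontal distance between liner and pot below 0.012 m and z of liner in the frame of pot between 0.002 and 0.012 m and angle between liner's own z axis and vertical below 0.12 rad and angle between pot's own z axis and vertical below 0.1 rad and contact force between the fingers and liner below 0.1 N), for 0.2 s.
2. the lined pot has been slid until the liner's mouth is under the spout tip (within 18 mm of centre), pump head still up (horizontal distance between liner and pot below 0.012 m and z of liner in the frame of pot between 0.002 and 0.012 m and angle between liner's own z axis and vertical below 0.12 rad and angle between pot's own z axis and vertical below 0.1 rad and horizontal distance between liner_rim and spout_tip below 0.018 m and value of joint pump_head below 0.004 m), for 0.2 s.
3. the pump head is pressed down to its stop (at least 27 of 30 mm) with the lined pot under the spout (horizontal distance between liner and pot below 0.012 m and z of liner in the frame of pot between 0.002 and 0.012 m and angle between liner's own z axis and vertical below 0.12 rad and angle between pot's own z axis and vertical below 0.1 rad and horizontal distance between liner_rim and spout_tip below 0.018 m and value of joint pump_head above 0.027 m), for 0.2 s.
At the end, for the whole second after the job is handed in: The pump head is fully up again (within 3 mm); the liner stands at rest upright on the pot's floor (axes within 12 mm, tilt under 0.12 rad); the pot stands upright on the bench with the centre of the liner's mouth within 18 mm horizontally of the spout tip (horizontal distance between liner and pot below 0.012 m and z of liner in the frame of pot between 0.002 and 0.012 m and angle between liner's own z axis and vertical below 0.12 rad and angle between pot's own z axis and vertical below 0.1 rad and horizontal distance between liner_rim and spout_tip below 0.018 m and value of joint pump_head below 0.003 m and linear speed of each of pot, liner below 0.02 m/s and height (world z) of pot below 0.005 m); the robot touches nothing.
It fails at once if the pump head is pressed (over 8 mm) while the liner's mouth is not under the spout (over 30 mm off) (value of joint pump_head above 0.008 m and horizontal distance between liner_rim and spout_tip above 0.03 m).
It fails at once if the pot is lifted off the bench (over 12 mm) or tipped (over 0.25 rad) (height (world z) of pot above 0.012 m or angle between pot's own z axis and vertical above 0.25 rad).
It fails at once if the liner is dropped (faster than 0.7 m/s while not held) (linear speed of liner above 0.7 m/s and contact force between the fingers and liner below 0.05 N).
It fails at once if a bystander is moved by more than 20 mm (distance of any of paint_can, can_lid, brush, spatula, tape, jar from where it was at the start of the episode above 0.02 m).
It also fails if it takes over 72 s, if anything falls off the work surface, if the arm or the gripper's body presses on something with over 40 N, if the wrist force passes 120 N, or if a joint passes its speed limit or range.

## Working session

There is one attempt and no reset: what is moved stays moved. The work goes in short steps, each a Python script; the robot and the scene stay as the last script left them, time stands still between calls to the robot, and variables do not carry over. Pictures are saved under pics/ and viewed, at most 10 in all, crops included, and the job is handed in when it is done.

```bash
ls; mkdir -p pics
cat > h.py <<'E'
import numpy as np, cv2
from bench import robot
def cam(n):
    p=robot.camera_params(n); f=210/np.tan(np.radians(p["fovy"])/2)
    return p,f,np.linalg.inv(np.array(p["camera_from_world"]))
def ray(n,u,v):
    """world origin and direction (unit depth) for pixel arrays"""
    p,f,T=cam(n); K=np.array([[f,0,p["cx"]],[0,f,p["cy"]],[0,0,1]])
    uv=np.stack([np.ravel(u),np.ravel(v)],-1).astype(float)[:,None]
    s=cv2.undistortPoints(uv,K,np.array([p["k1"],0,0,0.]))[:,0]
    d=np.c_[s[:,0],-s[:,1],-np.ones(len(s))]@T[:3,:3].T
    return T[:3,3],d
def onplane(n,u,v,z):
    o,d=ray(n,u,v); return o+d*((z-o[2])/d[:,2])[:,None]
def cloud(n,depth,mask):
    v,u=np.nonzero(mask&(depth>0)); o,d=ray(n,u,v)
    return o+d*depth[v,u][:,None]
def snap(n,name=None):
    im,d=robot.get_image(n)
    if name: cv2.imwrite(f"pics/{name}.png",im[:,:,::-1])
    return im,d
E
python3 - <<'E'
from h import *
for n in("side","top"):
    im,d=snap(n,n+"0"); np.savez(n+"0.npz",im=im,d=d)
    p=robot.camera_params(n); print(n,p["fovy"],p["cx"],p["cy"],p["k1"],cam(n)[2].round(3).tolist())
print(robot.read_time_s(),robot.read_force(),robot.read_eef_rot(),robot.grip_point_offset)
E
```

```text
pics
side 54.55508059939426 278.0615387780105 215.03059875404847 -0.07043078428622311 [[0.851, 0.39, -0.35, 0.083], [-0.524, 0.645, -0.556, -0.611], [0.009, 0.657, 0.754, 1.016], [0.0, 0.0, 0.0, 1.0]]
top 56.537651734719816 282.3650779745573 209.44908808201012 -0.024873219842553907 [[0.009, 0.994, -0.113, 0.379], [-1.0, 0.008, -0.007, -0.006], [-0.006, 0.113, 0.994, 1.216], [0.0, 0.0, 0.0, 1.0]]
0.1 [0.1626336  0.32033975 0.03754233] [-1.92197035e-04  1.82861542e-01  9.83138495e-01 -5.65486693e-04] -0.0187
```

View pics/side0.png

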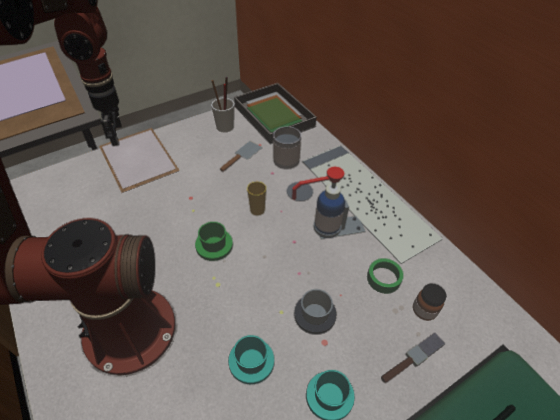

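View pics/top0.png

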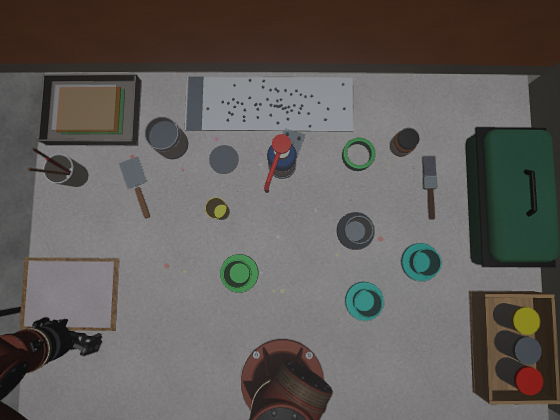

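Top view: the liner is at (217,209), the steel pot at (356,231), the red pump head at (282,146) and the spout tip near (267,189). In the side view they are at (257,198), (316,308), (335,174) and (295,193). The green pot at (239,273) and the turquoise pots at (421,262) and (364,300) are decoys.

```bash
cat >> h.py <<'E'
def tri(ut,us):
    """two-view midpoint of top and side pixel; also ray gap"""
    (o1,d1),(o2,d2)=[(o,d[0]) for o,d in(ray("top",*ut),ray("side",*us))]
    s=np.linalg.lstsq(np.c_[d1,-d2],o2-o1,rcond=None)[0]
    a,b=o1+d1*s[0],o2+d2*s[1]; return (a+b)/2,np.linalg.norm(a-b)
def circ(P):
    A=np.c_[2*P[:,:2],np.ones(len(P))]; c=np.linalg.lstsq(A,(P[:,:2]**2).sum(1),rcond=None)[0]
    return c[:2],np.sqrt(c[2]+c[:2]@c[:2])
E
python3 - <<'E'
from h import *
D={n:np.load(n+"0.npz") for n in("side","top")}
def hsv(n): return cv2.cvtColor(D[n]["im"],cv2.COLOR_RGB2HSV)
box={"liner":{"top":(200,190,235,225),"side":(240,175,275,222)},"red":{"top":(255,128,300,200),"side":(282,160,352,205)},"pot":{"top":(330,205,382,257),"side":(288,280,344,338)}}
def mask(n,k):
    h=hsv(n); H,S,V=[h[...,i].astype(int) for i in range(3)]
    m={"liner":(H>18)&(H<38)&(S>80),"red":((H<8)|(H>172))&(S>120)&(V>60),"pot":(S<60)&(V<110)}[k]
    b=box[k][n]; r=np.zeros_like(m); r[b[1]:b[3],b[0]:b[2]]=True; return m&r
for k in box:
    for n in D:
        P=cloud(n,D[n]["d"],mask(n,k)); 
        print(k,n,len(P),"z pct",np.percentile(P[:,2],[1,10,50,90,99]).round(3))
        zs={"liner":[(.1,.112)],"red":[(.245,.26),(.16,.2)],"pot":[(.012,.025),(.064,.078)]}[k]
        for a,b in zs:
            Q=P[(P[:,2]>a)&(P[:,2]<b)]
            if len(Q)>4: print("   band",a,b,len(Q),"z",Q[:,2].mean().round(4),"mean",Q.mean(0)[:2].round(4),"mid",((Q.min(0)+Q.max(0))/2)[:2].round(4),"ext",np.ptp(Q,0)[:2].round(3),"circ",circ(Q))
# overview crop
def crop(n,b,s): 
    c=D[n]["im"][b[1]:b[3],b[0]:b[2],::-1]; return cv2.resize(c,s,interpolation=cv2.INTER_CUBIC)
tiles=[crop(n,box[k][n],(260,260)) for n in("top","side") for k in("liner","red","pot")]
cv2.imwrite("pics/tiles.png",np.vstack([np.hstack(tiles[:3]),np.hstack(tiles[3:])]))
E
```

```text
liner side 254 z pct [0.001 0.027 0.077 0.101 0.106]
   band 0.1 0.112 38 z 0.1027 mean [0.5041 0.1932] mid [0.5068 0.1928] ext [0.058 0.061] circ (array([0.5067767 , 0.19222547]), np.float64(0.029147992926068008))
liner top 271 z pct [-0.001  0.001  0.015  0.105  0.108]
   band 0.1 0.112 48 z 0.1048 mean [0.5065 0.195 ] mid [0.5074 0.1939] ext [0.058 0.061] circ (array([0.50783224, 0.19391036]), np.float64(0.029554957009235616))
red side 292 z pct [0.002 0.228 0.249 0.252 0.254]
   band 0.245 0.26 172 z 0.2505 mean [0.6534 0.0037] mid [0.6534 0.0039] ext [0.05  0.047] circ (array([0.65373568, 0.00404004]), np.float64(0.01741903174125931))
red top 437 z pct [0.217 0.233 0.251 0.254 0.256]
   band 0.245 0.26 278 z 0.2525 mean [0.6561 0.0061] mid [0.6571 0.0061] ext [0.048 0.046] circ (array([0.65628649, 0.00609553]), np.float64(0.017091426021622492))
pot side 1279 z pct [0.003 0.013 0.019 0.063 0.071]
   band 0.012 0.025 638 z 0.0171 mean [ 0.4367 -0.2367] mid [ 0.4477 -0.2249] ext [0.113 0.111] circ (array([ 0.44567598, -0.22626322]), np.float64(0.04521896872916534))
   band 0.064 0.078 113 z 0.0682 mean [ 0.4508 -0.2245] mid [ 0.4481 -0.2225] ext [0.081 0.082] circ (array([ 0.44825367, -0.22298631]), np.float64(0.03939526262475422))
pot top 1138 z pct [-0.001  0.005  0.018  0.065  0.072]
   band 0.012 0.025 516 z 0.0182 mean [ 0.4475 -0.2115] mid [ 0.4518 -0.2221] ext [0.114 0.115] circ (array([ 0.45179819, -0.22310692]), np.float64(0.04901694258801817))
   band 0.064 0.078 124 z 0.0692 mean [ 0.4526 -0.2262] mid [ 0.4514 -0.2232] ext [0.08  0.083] circ (array([ 0.45132021, -0.22226965]), np.float64(0.039406930086134356))
```

View pics/tiles.png

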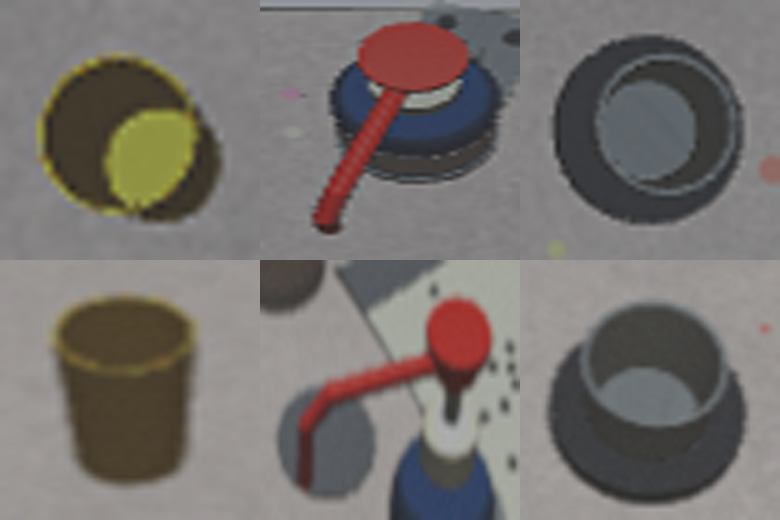

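Measured so far: the liner mouth is at about (0.507, 0.193), z 0.105. The pot is at about (0.450, -0.223), with its rim at z 0.069 and its foot at z 0.018. The pump top is at about (0.655, 0.005), z 0.2515. Next I'll triangulate the spout and pick up the liner.

```bash
cat >> h.py <<'E'
from scipy.spatial.transform import Rotation as R
def quat(zdir,ydir):
    z=np.array(zdir,float);z/=np.linalg.norm(z);y=np.array(ydir,float);y-=z*(y@z);y/=np.linalg.norm(y)
    q=R.from_matrix(np.c_[np.cross(y,z),y,z]).as_quat(); return q[[3,0,1,2]]
E
python3 - <<'E'
from h import *
print("tip",tri((266.3,190),(294.2,198.5)),"elbow",tri((267.5,186),(295.5,192)))
L=np.array([.5072,.1932])
for s in(1,-1):
    q=quat([0,0,-1],[0,s,0]); j=robot.inverse_kinematics([*L,.2],q)
    print(s,None if j is None else np.round(j,2))
    if j is not None and abs(j[5])<2.6: break
robot.move_to([*L,.2],q)
robot.move_gripper(.085)
robot.move_l([*L,.068],feed=.1)
print("down",robot.read_ee_pos(),robot.read_force())
robot.move_gripper(.04,25)
print("w",robot.read_grip_width(),robot.read_gripper_force(),robot.read_force(),robot.read_time_s())
robot.move_l([*L,.10],feed=.05)
print("lift",robot.read_grip_width(),robot.read_gripper_force(),robot.read_force())
robot.move_l([*L,.20],feed=.1)
snap("side","lift")
E
```

```text
tip (array([0.55065068, 0.0459736 , 0.16514269]), np.float64(6.946597051641139e-05)) elbow (array([0.55457776, 0.04270462, 0.19313626]), np.float64(0.005087874917221588))
1 [ 0.23  0.34 -0.16  1.06  0.    0.23]
down [0.50765927 0.19332566 0.06856646] [-0.24570585  0.80843855 -0.25904868]
w 0.05993079966606295 26.618279809044907 [-1.00286773  0.39153255  5.87775651] 3.75
lift 0.05995907210125274 27.04472113763707 [-0.1240229  -0.91340064 -0.00548094]
```

View pics/lift.png

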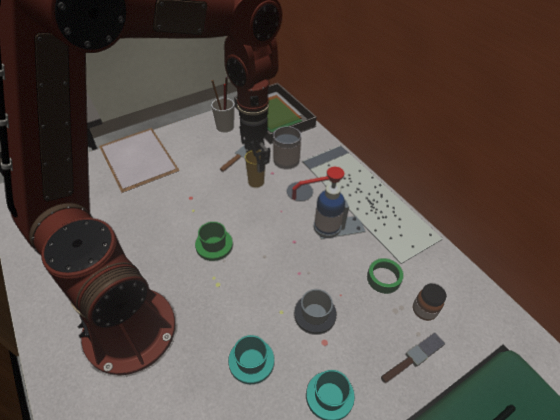

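The liner is held upright in the gripper, seen at (256,168). The grip width of 59.9 mm matches the wall about 17 mm below the rim. I'll carry it around the spout and lower it into the pot.

Run:
```python
from h import *
robot.move_l([.40,.0,.20],feed=.25)
P=[.450,-.2225]
robot.move_l([*P,.20],feed=.25)
robot.move_l([*P,.090],feed=.12)
hit=robot.move_l([*P,.071],feed=.03,threshold=3)
print("hit",hit,robot.read_ee_pos(),robot.read_force(),robot.read_time_s())
robot.move_gripper(.080)
robot.pause(.3)
print("w",robot.read_grip_width(),robot.read_gripper_force())
robot.move_l([*P,.22],feed=.12)
robot.move_l([.33,-.0,.25],feed=.3)
for n in("side","top"):
    im,d=snap(n,n+"1"); np.savez(n+"1.npz",im=im,d=d)
a=cv2.imread("pics/side1.png")[260:360,260:370]; b=cv2.imread("pics/top1.png")[180:280,300:410]
cv2.imwrite("pics/placed.png",np.hstack([cv2.resize(x,(396,360),interpolation=cv2.INTER_CUBIC) for x in(a,b)]))
for n,bx in(("top",(325,200,385,262)),("side",(285,265,347,340))):
    d=np.load(n+"1.npz")["d"]; m=np.zeros(d.shape,bool); m[bx[1]:bx[3],bx[0]:bx[2]]=True
    C=cloud(n,d,m)
    for a,b in((.104,.118),(.012,.024)):
        Q=C[(C[:,2]>a)&(C[:,2]<b)]; print(n,a,len(Q),Q[:,2].mean().round(4),((Q.min(0)+Q.max(0))/2)[:2].round(4),np.ptp(Q,0)[:2].round(3))
```

```text
hit True [ 0.45004657 -0.22229192  0.07431448] [-0.09082567  1.26812904  2.75250294] 9.425
w 0.08015311098747259 0.0
top 0.104 73 0.11 [ 0.4515 -0.222 ] [0.06  0.061]
top 0.012 525 0.0181 [ 0.4518 -0.2222] [0.114 0.115]
side 0.104 104 0.1087 [ 0.4479 -0.2209] [0.063 0.061]
side 0.012 588 0.0172 [ 0.4485 -0.2228] [0.115 0.116]
```

View pics/placed.png

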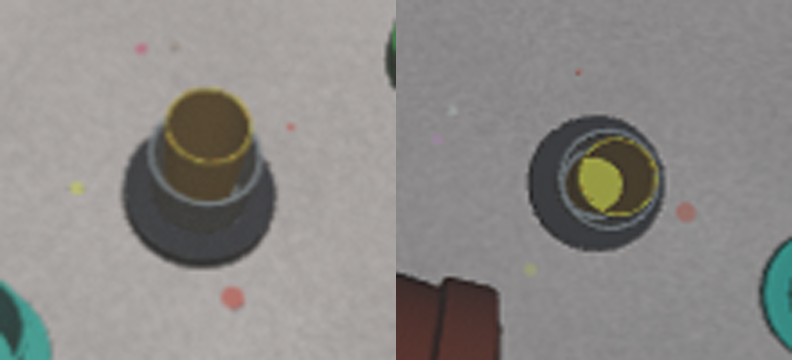

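The liner stands upright on the pot floor, with its mouth at z 0.110 and within about 2 mm of the pot axis. Now I'll push the foot with both fingertips, the tool leaning 25° back, stop 40 mm short and measure.

```bash
cat >> h.py <<'E'
def locate(tag):
    """pot foot / liner mouth centres from both depth views, by height band near last known place"""
    out={}
    for n in("top","side"):
        im,d=snap(n,n+tag); S=cv2.cvtColor(im,cv2.COLOR_RGB2HSV).astype(int); v,u=np.indices(d.shape)
        m=(S[...,0]>18)&(S[...,0]<38)&(S[...,1]>80)&(d>0)&(u>190)&(u<400)&(v>120)&(v<340)
        C=cloud(n,d,m); Q=C[(C[:,2]>.103)&(C[:,2]<.118)]
        out[n]=(len(Q),((Q.min(0)+Q.max(0))/2)[:2].round(4),np.ptp(Q,0)[:2].round(3),circ(Q)[0].round(4))
    return out
E
python3 - <<'E'
from h import *
P=np.array([.450,-.2225]); T=np.array([.549,.0465]); D=np.linalg.norm(T-P); u=(T-P)/D; a=np.radians(25)
best=None
for s in(1,-1):
    q=quat([*(np.sin(a)*u),-np.cos(a)],[-s*u[1],s*u[0],0])
    js=[robot.inverse_kinematics([*p],q) for p in([*(P-.085*u),.22],[*(P-.085*u),.008],[*(T-.05*u),.008])]
    print(s,[None if j is None else np.round(j,2).tolist() for j in js])
    if all(j is not None for j in js) and best is None: best=q
q=best; np.save("push.npy",np.r_[P,u,D,q])
robot.move_to([*(P-.085*u),.22],q)
robot.move_gripper(.05)
robot.move_l([*(P-.085*u),.03],feed=.12)
hit=robot.move_l([*(P-.085*u),-.012],feed=.02,threshold=3)
z=robot.read_ee_pos()[2]; print("bench",hit,z,robot.read_force(),robot.read_time_s())
z+=.003
robot.move_l([*(P-.085*u),z],feed=.03)
h=robot.move_l([*(P-.050*u),z],feed=.02,threshold=1.2)
e=np.array(robot.read_ee_pos()); c=(P-e[:2])@u; print("contact",h,"offset",c,"lat",np.cross(u,e[:2]-P),robot.read_force())
np.save("z.npy",z)
print(locate("2"),robot.read_time_s())
E
```

```text
1 [[-0.98, 0.46, -0.02, 1.36, 0.35, -2.25], [-0.98, 0.68, -0.26, 0.9, 0.35, -2.25], [-0.41, 0.55, -0.54, 0.51, 0.44, -1.63]]
-1 [[-0.98, 0.46, -0.02, 1.36, 0.35, 0.89], [-0.98, 0.68, -0.26, 0.9, 0.35, 0.89], [-0.41, 0.55, -0.54, 0.51, 0.44, 1.51]]
bench True 0.0004035158413565887 [-0.6686454  -0.73738707  7.02248563] 17.8167
contact True offset 0.05555540876332765 lat -1.1283670371179527e-05 [ 1.58803463 -0.96048355  0.88448629]
{'top': (45, array([ 0.4543, -0.2199]), array([0.054, 0.06 ]), array([ 0.4511, -0.2202])), 'side': (55, array([ 0.442, -0.221]), array([0.049, 0.061]), array([ 0.4485, -0.2199]))} 19.5<stdin>:18: DeprecationWarning: Arrays of 2-dimensional vectors are deprecated. Use arrays of 3-dimensional vectors instead. (deprecated in NumPy 2.0)
```

Run:
```python
from h import *
w=np.load("push.npy"); z=float(np.load("z.npy")); P,u,D=w[:2],w[2:4],w[4]; T=P+D*u
robot.move_l([*(T-(.0575+.04)*u),z],feed=.06)
robot.pause(.3)
print(robot.read_force(),robot.read_ee_pos(),robot.read_time_s())
print("expect",T-.04*u,locate("3"))
cv2.imwrite("pics/mid.png",np.hstack([cv2.resize(cv2.imread(f"pics/{n}3.png")[b[1]:b[1]+130,b[0]:b[0]+130],(390,390)) for n,b in(("side",(230,140)),("top",(220,130)))]))
```

```text
[ 0.06178426 -0.56211508 -1.04099905] [ 0.5153368  -0.04503367  0.00342878] 24.025
expect [0.53518472 0.00896151] {'top': (57, array([0.5339, 0.0091]), array([0.059, 0.057]), array([0.5343, 0.0091])), 'side': (41, array([0.5284, 0.0104]), array([0.052, 0.057]), array([0.5333, 0.0073]))}
```

View pics/mid.png

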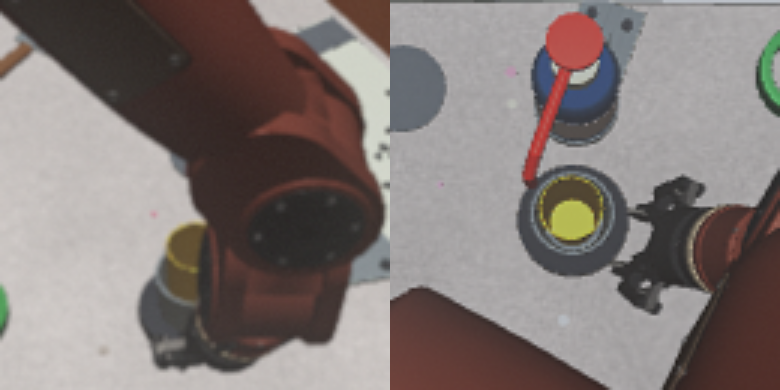

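The pot is tracking the plan within about 2 mm. In the top crop the liner mouth is at about (570,210) and the spout tip at (528,180). I'll finish the push, back off straight and re-measure the mouth against the spout tip.

Run:
```python
from h import *
w=np.load("push.npy"); z=float(np.load("z.npy")); P,u,D=w[:2],w[2:4],w[4]; T=P+D*u
robot.move_l([*(T-.0575*u),z],feed=.04)
robot.pause(.2)
robot.move_l([*(T-.13*u),z+.01],feed=.08)
robot.move_l([*(T-.22*u),.25],feed=.2)
robot.move_to([.30,-.30,.40],quat([0,0,-1],[0,1,0]))
robot.move_gripper(0)
print("target",T,locate("4"),robot.read_time_s())
cv2.imwrite("pics/under.png",np.hstack([cv2.resize(cv2.imread(f"pics/{n}4.png")[b[1]:b[1]+100,b[0]:b[0]+100],(390,390),interpolation=cv2.INTER_CUBIC) for n,b in(("side",(260,150)),("top",(220,125)))]))
for n,b in(("top",(255,125,302,200)),("side",(282,160,352,206))):
    im,d=snap(n); S=cv2.cvtColor(im,cv2.COLOR_RGB2HSV).astype(int); m=((S[...,0]<8)|(S[...,0]>172))&(S[...,1]>120); k=np.zeros_like(m);k[b[1]:b[3],b[0]:b[2]]=1
    C=cloud(n,d,m&k); H=C[C[:,2]>.24]; L=C[(C[:,2]>.15)&(C[:,2]<.195)]; F=C[np.argsort(np.linalg.norm(C[:,:2]-[.655,.005],axis=1))[-12:]]
    print(n,"head",H.mean(0).round(4),"low",len(L),L.mean(0).round(4) if len(L) else "","far",F.mean(0).round(4))
```

```text
Traceback (most recent call last):
  File "h.py", line 41, in locate
    out[n]=(len(Q),((Q.min(0)+Q.max(0))/2)[:2].round(4),np.ptp(Q,0)[:2].round(3),circ(Q)[0].round(4))
                     ~~~~~^^^
ValueError: zero-size array to reduction operation minimum which has no identity
```

Run:
```python
from h import *
robot.move_to([.189,.45,.35],quat([0,0,-1],[.34,-.93,0]))
print("target .549 .0465",locate("4"),robot.read_time_s(),robot.read_grip_width())
cv2.imwrite("pics/under.png",np.hstack([cv2.resize(cv2.imread(f"pics/{n}4.png")[b[1]:b[1]+100,b[0]:b[0]+100],(390,390),interpolation=cv2.INTER_CUBIC) for n,b in(("side",(260,150)),("top",(220,125)))]))
for n,b in(("top",(255,125,302,200)),("side",(282,160,352,206))):
    im,d=snap(n); S=cv2.cvtColor(im,cv2.COLOR_RGB2HSV).astype(int); m=((S[...,0]<8)|(S[...,0]>172))&(S[...,1]>120); k=np.zeros_like(m);k[b[1]:b[3],b[0]:b[2]]=1
    C=cloud(n,d,m&k); H=C[C[:,2]>.24]; L=C[(C[:,2]>.15)&(C[:,2]<.195)]; F=C[np.argsort(np.linalg.norm(C[:,:2]-[.655,.005],axis=1))[-12:]]
    print(n,"head",H.mean(0).round(4),"low",len(L),L.mean(0).round(4) if len(L) else "","far",F.mean(0).round(4))
```

```text
target .549 .0465 {'top': (50, array([0.548 , 0.0477]), array([0.058, 0.06 ]), array([0.548 , 0.0473])), 'side': (65, array([0.5465, 0.0449]), array([0.06 , 0.063]), array([0.5467, 0.045 ]))} 32.4083 -3.976349594087229e-05
top head [0.6547 0.0065 0.252 ] low 0  far [0.5475 0.0456 0.2163]
side head [0.6532 0.0039 0.2502] low 0  far [0.6408 0.1494 0.0886]
```

View pics/under.png

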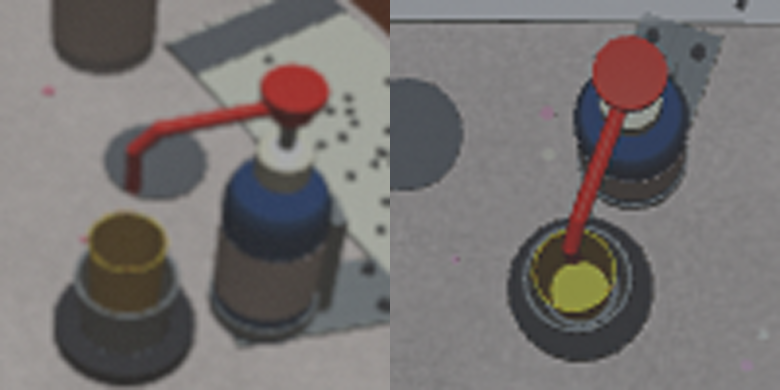

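The mouth centre is at about (0.547, 0.046) and the spout tip at about (0.548, 0.047), within 2 mm. The pump head is still up. Now I'll press it.

Run:
```python
from h import *
H=[.654,.005]; q=quat([0,0,-1],[0,1,0])
robot.move_to([*H,.31],q)
robot.move_l([*H,.262],feed=.08)
f0=robot.read_force()
hit=robot.move_l([*H,.216],feed=.03,threshold=25)
print("press",hit,robot.read_ee_pos(),robot.read_force()-np.array(f0),robot.read_time_s())
robot.pause(.8)
print(robot.read_ee_pos(),robot.read_force())
robot.move_l([*H,.262],feed=.03)
robot.move_l([*H,.34],feed=.12)
robot.move_to([.189,.45,.35],quat([0,0,-1],[.34,-.93,0]))
robot.pause(.5)
print(locate("5"))
for n,b in(("top",(255,125,302,200)),("side",(282,160,352,206))):
    im,d=snap(n); S=cv2.cvtColor(im,cv2.COLOR_RGB2HSV).astype(int); m=((S[...,0]<8)|(S[...,0]>172))&(S[...,1]>120); k=np.zeros_like(m);k[b[1]:b[3],b[0]:b[2]]=1
    C=cloud(n,d,m&k); H=C[C[:,2]>.2]; print(n,"head z",np.percentile(H[:,2],[50,90]).round(4))
print(robot.read_time_s())
```

```text
press True [0.65413556 0.00497672 0.22255282] [-3.77531003  0.46238714  9.52716743] 36.8083
[0.65413345 0.00496278 0.22261745] [-2.74600004  0.34027094 11.17705436]
{'top': (51, array([0.5479, 0.0479]), array([0.058, 0.06 ]), array([0.5479, 0.0473])), 'side': (62, array([0.5459, 0.0462]), array([0.061, 0.062]), array([0.5465, 0.0456]))}
top head z [0.2512 0.2541]
side head z [0.2493 0.252 ]
42.9
```

```bash
python3 -c "
from bench import robot
print(robot.finish_job())"
```

```text
the job is handed in; nothing more can be done
None
```

The job is handed in, with no verdict returned: the liner stands in the steel pot, its mouth about 2 mm from centre under the spout, and the pump head was pressed about 29 mm, held 0.8 s and is fully up again, at about 43 s of the 72 s allowed.

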